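Hold the cover plate over the sample chamber for screwing

TASK

Lift the loose dust cover off the vacuum sample chamber and lower it, knob up, onto the middle of the draining mat, then let go of it. Then take the metal cover plate by its bar handle and hold it level and still over the chamber's flange, hovering about 15 mm above it without touching, with the plate's four holes in line with the four threaded holes (either way round), so that a colleague can start the screws. Finish while still holding the plate there, and leave the beaker, the jar and the screw tray where they stand.

Things in the scene. Friction and masses are not known exactly. Their poses are not given: they have to be found in the camera images.
- chamber: fixed box-shaped vacuum chamber on the bench, white housing with a 150 (x) x 120 (y) mm aluminium flange on top, 90 mm high in all; origin at the centre of its underside, z up. Solid, not moved. It stands at any of three places (left, middle, right), turned by up to about 25 degrees; the plate and the mat have the other two
- flange (a point): centre of the chamber's flange, on its top face, 90 mm above the bench; axes as the chamber's (x the long way). A round 50 mm well opens here. Hidden under the dust cover at the start
- thread0 (a point): mouth of threaded hole 0, 7 mm across, on the flange's top face at x +50, y +36 mm from its centre
- thread1 (a point): mouth of threaded hole 1, 7 mm across, on the flange's top face at x -50, y +36 mm from its centre
- thread2 (a point): mouth of threaded hole 2, 7 mm across, on the flange's top face at x -50, y -36 mm from its centre
- thread3 (a point): mouth of threaded hole 3, 7 mm across, on the flange's top face at x +50, y -36 mm from its centre
- dust_cover: loose white plastic dust cover on the flange, about 0.16 kg: an upside-down shallow tray, 164 (x) x 134 (y) mm, 16 mm high without its knob, no holes; its skirt hangs 12 mm down round the flange with 4 mm of play. Origin at the centre of the skirt's lower rim, z up; axes nearly as the chamber's
- cover_knob (a point): centre of the dust cover's knob, an upright grey cylinder of 30 mm diameter and 44 mm height in the middle of the cover; this point is 42 mm above the skirt's rim and 26 mm above the cover's top, the knob's top is 18 mm higher
- plate: loose aluminium cover plate lying on the bench, about 0.3 kg, 130 (x) x 100 (y) x 6 mm, with a 16 mm through hole near each corner and a bar handle; origin at the centre of its underside, z up, x the long way
- plate_handle (a point): centre of the plate's handle bar, a level black bar 70 mm long along the plate's x, 14 mm thick along y, 18 mm high, over the plate's centre; this point is 39 mm above the plate's underside (33 mm above its top face). Two posts 12 mm thick carry it, 29 mm either side of the middle; the bar's underside is 24 mm clear of the plate
- hole0 (a point): centre of plate hole 0, at the plate's underside, x +50, y +36 mm from the plate's centre
- hole1 (a point): centre of plate hole 1, at the plate's underside, x -50, y +36 mm from the plate's centre
- hole2 (a point): centre of plate hole 2, at the plate's underside, x -50, y -36 mm from the plate's centre
- hole3 (a point): centre of plate hole 3, at the plate's underside, x +50, y -36 mm from the plate's centre
- mat_top (a point): centre of the top face of the fixed grey ribbed rubber draining mat, 200 (x) x 170 (y) mm, 3 mm thick, lying on the bench and empty; z up
- beaker: bystander: loose glass beaker 68 mm wide, 85 mm high, standing beyond the work; origin under its centre. Leave it alone
- reagent: bystander: loose amber jar with a black cap, 64 mm wide, 130 mm high, standing beyond the work; origin under its centre. Leave it alone
- screw_tray: bystander: loose small steel tray of screws, 90 x 70 x 22 mm, beyond the work; origin under its centre. Leave it alone
Mind the look-alikes: they are no part of the job. Leave any yellow look-alike of the dust_cover alone. What is shaped like the plate but yellow is not meant.

How it is judged:
By the outcome, as a careful person would: the job done as asked, in the order asked, and still so for the second after the job is handed in, while the arm keeps its last pose, push and grip.
It also fails if it takes over 72 s, if anything falls off the work surface, if the arm or the gripper's body presses on something with over 40 N, if the wrist force passes 120 N, or if a joint passes its speed limit or range.

ROBOT

A 6-joint arm with a two-finger parallel gripper is mounted at the origin on the work surface. World frame = base frame: x ahead of the robot, y to its left, z up, the work surface at z = 0. Lengths are in mm, angles in rad, forces in N, time in s.
With the tool pointing down it reaches from about 275 to 1000 mm from the base axis. Payload 8.4 kg.
Tool frame: the origin (TCP) lies between the finger pads; the fingertips stand r.finger_overhang ahead of it and the grasp point (between the pads) is the TCP (r.finger_overhang is the distance from the TCP to the fingertips, in mm); z points along the fingers, y is the line along which they close (so a half turn about z gives the same grasp; the last joint's range is limited). The gripper opens to 85 mm and grips with 20 to 120 N. Pads are 22 mm wide; open, the fingers measure 114 mm over their backs; the gripper's body (76 mm by 85 mm) begins 54 mm behind the grasp point. The pads swing forward as they close: fully open they stand 13 mm farther back than shut.
Start: joints at [1.33, 0.353, 1.633, -0, 1.155, -0.002], TCP at [147.834, 607.267, 250.281] pointing down, gripper open.
Joint ranges: [-2.63, 2.63], [-0.92, 2.1], [0.06, 2.66], [-1.3, 4.44], [0, 2.69], [-3.02, 3.02]. Speed limits (rad/s): [2.22, 2.22, 2.79, 3.14, 3.14, 3.14].

INTERFACE

Orientations are given as [roll, pitch, yaw] about the fixed x, y, z axes, in that order (R = Rz(yaw) Ry(pitch) Rx(roll)).
In Python, from rig import r, cams, sign_off gives the robot as it stands.
- The arm moves only by the shell command python3 -m crank 'ROWS' [FORCE]. ROWS is JSON, a list of rows, each a list of 7 numbers: the shift along the tool's x, y, z in m, then the turn, a rotation vector about the tool's x, y, z in rad, then the closure, from 0 (fully open) to 1 (shut). In form: [[dx, dy, dz, ax, ay, az, gripper], ...]. A call has 1 to 5 rows; each row is the pose to reach, as a shift and turn from the pose commanded when the call began, along the tool's axes at that moment; what a row does not reach only later rows make up. A row lasts 1/10 s, in which the tool goes at most 50 mm and 8.59 degrees, less where a joint would pass 70% of its speed; a pose out of reach is approached as far as the arm can. A call with a gripper value outside its range is refused whole. The fingers move at their own pace and stop on an object; FORCE is the grip in N (left out, the last holds). Time passes only in rows, so rows that repeat a pose let the fingers close. It gives the time, the measured TCP pose, the force, the opening and the grip force at its end, in the units of the state.
- r.sense(): the state, without advancing time (a new reading comes with each control period).
- cams.grab_frame(name): name is "side" or "top"; returns a dict with "image" (420x560x3 uint8, red, green, blue), "fx", "fy", "cx", "cy" (pixels), "D" ([k1, k2, p1, p2, k3] as OpenCV has them; the pictures are not rectified), "position" and "orientation" of the camera in the world. Camera axes: x right, y down, z forward; pixel columns grow to the right and rows downward; lengths in mm; the calibration is good to about 2 mm. A picture is of the moment at which its call begins. There is no depth.
- sign_off(): hands the job in; it is judged then, once.
The state is a dict: "clock": time; "qpos": joint angles; "qvel": joint speeds; "joint_efforts": joint torques, N m; "eef_pos": TCP position; "tcp_rot": TCP orientation; "contact_force": force on the tool from outside, world axes, zero at the start; "wrist_torque": the same for the moment, N m; "opening": opening from 0.0 (shut) to 1.0 (fully open); "grasp_force": force on a finger pad.
Only numpy, scipy, OpenCV 4.12 (cv2) and the standard library are available. Lean on these libraries where they do the work, as an engineer would, in place of code of your own. Each camera call takes 0.05 s, during which the arm holds its last target. There are 200 camera calls.

## Working session

There is one attempt and no reset: what is moved stays moved. The work goes in short steps, Python scripts to look and compute and a shell command to move; the robot and the scene stay as the last step left them, time stands still between calls to the robot, and variables do not carry over. Pictures are saved under pics/ and viewed, at most 10 in all, crops included, and the job is handed in when it is done.

```bash
ls; mkdir -p pics
python3 - <<'E'
from rig import r,cams
import cv2
for n in("top","side"):
    f=cams.grab_frame(n); cv2.imwrite(f"pics/{n}0.png",f["image"][:,:,::-1])
    print({k:v for k,v in f.items() if k!="image"})
s=r.sense();print(s["eef_pos"],s["tcp_rot"],r.finger_overhang,s["clock"])
E
```

```text
pics
{'fx': 474.87347315663266, 'fy': 474.87347315663266, 'cx': 294.2506118054078, 'cy': 207.05313092286258, 'D': array([0.02613415, 0.        , 0.        , 0.        , 0.        ]), 'position': array([ 440.33635781,   61.44527368, 1442.86347939]), 'orientation': array([-3.0724974 ,  0.02056921, -1.58118861])}
{'fx': 501.47464118772814, 'fy': 501.47464118772814, 'cx': 279.5634930411061, 'cy': 210.9795418693435, 'D': array([-0.00788131,  0.        ,  0.        ,  0.        ,  0.        ]), 'position': array([  32.43981332, -601.83299136,  967.04827256]), 'orientation': array([-2.37119459, -0.01120353, -0.62592152])}
[147.75751498 606.88062394 249.65388359] [-3.14037533e+00  3.45958664e-05  2.90285285e+00] 19.0 0.1
```

View pics/top0.png

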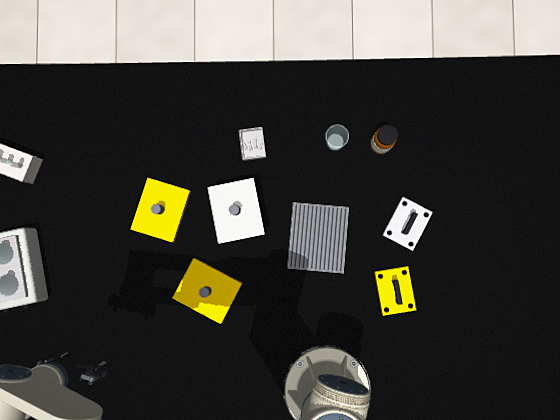

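View pics/side0.png

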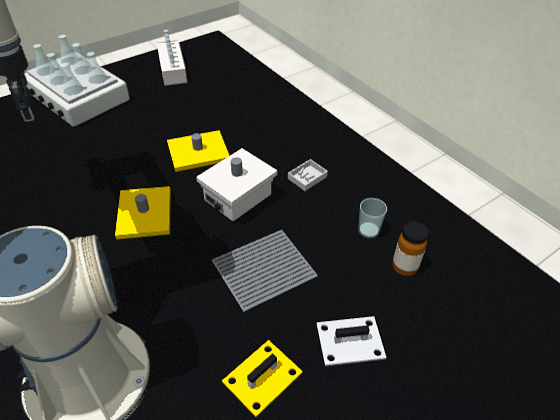

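The top view shows the white cover at about (236,210) with the knob at its centre, the mat at (319,238), the white plate at (408,223), and three yellow look-alikes. The side view shows the same layout: knob (237,167), mat (265,268), plate (351,340).

```bash
cat > h.py <<'E'
import numpy as np, cv2
from scipy.spatial.transform import Rotation as R
from rig import r,cams
def rays(f,px):
    K=np.array([[f["fx"],0,f["cx"]],[0,f["fy"],f["cy"]],[0,0,1]])
    u=cv2.undistortPoints(np.float64(px).reshape(-1,1,2),K,np.array(f["D"]))[:,0]
    return np.c_[u,np.ones(len(u))]@R.from_euler("xyz",f["orientation"]).as_matrix().T
def onz(f,px,z):
    d=rays(f,px);p=np.array(f["position"]);return (p+d*((z-p[2])/d[:,2])[:,None])[:,:2]
def pix(f,P):
    Rm=R.from_euler("xyz",f["orientation"]).as_matrix();K=np.array([[f["fx"],0,f["cx"]],[0,f["fy"],f["cy"]],[0,0,1]])
    return cv2.projectPoints(np.float64(P),cv2.Rodrigues(Rm.T)[0],-Rm.T@np.array(f["position"]),K,np.array(f["D"]))[0][:,0]
def tri(fs,pxs):
    A=np.zeros((3,3));b=np.zeros(3)
    for f,p in zip(fs,pxs):
        d=rays(f,[p])[0];d/=np.linalg.norm(d);M=np.eye(3)-np.outer(d,d);A+=M;b+=M@f["position"]
    return np.linalg.solve(A,b)
def blob(mask,near):
    c,_=cv2.findContours(mask.astype(np.uint8),cv2.RETR_EXTERNAL,cv2.CHAIN_APPROX_NONE)
    c=[k for k in c if cv2.contourArea(k)>100]
    return max(c,key=lambda k:cv2.pointPolygonTest(k,near,True))
def rect(f,cnt,z):
    (c,(w,h),a)=cv2.minAreaRect(onz(f,cnt[:,0],z).astype(np.float32))
    if w<h: w,h,a=h,w,a+90
    return np.round(c,1),round(w,1),round(h,1),round((a+90)%180-90,2)
def holes(f,cnt,mask,z):
    m=np.zeros(mask.shape,np.uint8);cv2.drawContours(m,[cnt],-1,1,-1)
    n,l,s,ce=cv2.connectedComponentsWithStats(((m>0)&~mask).astype(np.uint8))
    return [(s[i,4],ce[i].round(1),onz(f,[ce[i]],z)[0].round(1)) for i in range(1,n) if s[i,4]>5]
E
python3 - <<'E'
from h import *
T=cams.grab_frame("top");S=cams.grab_frame("side")
for f,pt,n,zc in((T,[(220,220),(400,235),(300,250)],"top",94),(S,[(225,178),(335,350),(265,268)],"side",94)):
    im=f["image"].astype(int);sp=im.max(2)-im.min(2)
    w=(sp<40)&(im.min(2)>(200 if n=="top" else 175))
    print(n,"vals",[im[p[1],p[0]].tolist() for p in pt])
    c=blob(w,pt[0]);print(" cover",rect(f,c,zc),cv2.contourArea(c),holes(f,c,w,138))
    c=blob(w,pt[1]);print(" plate",rect(f,c,6),holes(f,c,w,6))
    g=cv2.morphologyEx(((sp<40)&(im.min(2)>70)).astype(np.uint8),cv2.MORPH_CLOSE,np.ones((5,5)))
    c=blob(g,pt[2]);print(" mat",rect(f,c,3))
E
```

```text
top vals [[248, 248, 246], [245, 245, 247], [68, 68, 70]]
 cover (array([527.3, 255.2]), 164.6, 132.6, 10.87) 2574.5 [(np.int32(142), array([235.3, 208.1]), array([529.9, 250.2]))]
 plate (array([ 487.2, -249.6]), 130.8, 98.3, -27.85) [(np.int32(24), array([404.3, 203. ]), array([ 548.4, -242.2])), (np.int32(212), array([409.1, 222. ]), array([ 491. , -254.9])), (np.int32(29), array([425.7, 214.4]), array([ 513.2, -305.2])), (np.int32(25), array([389. , 232.4]), array([ 460.3, -194.1])), (np.int32(26), array([410.5, 243.8]), array([ 425.6, -257.3]))]
 mat (array([448.3,  20.2]), 201.9, 171.6, -5.63)
side vals [[249, 248, 244], [236, 237, 240], [141, 146, 152]]
 cover (array([525. , 255.1]), 165.6, 135.3, 10.84) 2101.5 [(np.int32(226), array([237.2, 167.4]), array([513.7, 229.7]))]
 plate (array([ 486.4, -250.2]), 130.0, 100.8, -28.5) [(np.int32(545), array([353.1, 333.1]), array([ 501.8, -242.7])), (np.int32(37), array([324.1, 327.4]), array([ 459.4, -195.4])), (np.int32(41), array([377.1, 352.1]), array([ 512.8, -306. ])), (np.int32(40), array([330.5, 357.5]), array([ 425. , -258.4]))]
 mat (array([446.7,  18.8]), 200.3, 171.8, -5.48)
```

```bash
python3 -m crank '[[-0.04,-0.0225,0,0,0,0,0],[-0.08,-0.045,0,0,0,0,0],[-0.12,-0.0675,0,0,0,0,0],[-0.16,-0.09,0,0,0,0,0],[-0.2,-0.112,0,0,0,0,0]]' 60
python3 -m crank '[[-0.04,-0.0225,0,0,0,0,0],[-0.08,-0.045,0,0,0,0,0],[-0.12,-0.0675,0,0,0,0,0],[-0.16,-0.09,0,0,0,0,0],[-0.2,-0.112,0,0,0,0,0]]'
python3 -m crank '[[-0.03,-0.015,0,0,0,0,0],[-0.051,-0.029,0,0,0,0,0],[-0.051,-0.029,0,0,0,0,0],[-0.051,-0.029,0,0,0,0,0]]'
cat >> h.py <<'E'
def go(x,y,z,tooly_deg=None):
    s=r.sense();Rm=R.from_euler("xyz",s["tcp_rot"]).as_matrix()
    t=np.degrees(np.arctan2(Rm[1,1],Rm[0,1]))
    print("clock",round(s["clock"],2),"at",s["eef_pos"].round(1),"tooly",round(t,2),"tilt",Rm[:2,2].round(4),"F",np.round(s["contact_force"],1),"op",round(s["opening"],3),"grip",np.round(s["grasp_force"],1))
    print(" shift m",(Rm.T@(np.array([x,y,z])-s["eef_pos"])/1000).round(4), "az",None if tooly_deg is None else round(np.radians(t-tooly_deg),4))
E
python3 -c "
from h import *
go(526,255.3,120)"
```

```text
clock: 0.7
eef_pos: [316.7, 449.7, 250.3]
tcp_rot: [-3.142, 0.0, 2.903]
contact_force: [0.3, 0.6, 0.4]
opening: 1.001
grasp_force: 0.0
clock: 1.2
eef_pos: [484.6, 293.4, 250.3]
tcp_rot: [3.142, 0.0, 2.903]
contact_force: [-0.1, 1.2, -0.7]
opening: 0.998
grasp_force: 0.0
clock: 1.6
eef_pos: [526.1, 254.5, 250.0]
tcp_rot: [-3.141, -0.001, 2.901]
contact_force: [-0.5, 0.3, -0.8]
opening: 0.997
grasp_force: 0.0
clock 1.6 at [526.1 254.5 250. ] tooly 76.23 tilt [-0.0007  0.    ] F [-0.5  0.3 -0.8] op 0.997 grip 0.0
 shift m [0.0002 0.0008 0.13  ] az None
```

```bash
python3 -m crank '[[0,0.001,0.03,0,0,0,0],[0,0.001,0.06,0,0,0,0],[0,0.001,0.09,0,0,0,0],[0,0.001,0.115,0,0,0,0],[0,0.001,0.13,0,0,0,0]]'
python3 -m crank '[[0,0,0,0,0,0,0],[0,0,0,0,0,0,0.8],[0,0,0,0,0,0,0.8],[0,0,0,0,0,0,0.8],[0,0,0,0,0,0,0.8]]' 60
python3 -m crank '[[0,0,0,0,0,0,0.8],[0,0,0,0,0,0,0.8],[0,0,0,0,0,0,0.8]]' 60
```

```text
clock: 2.1
eef_pos: [524.6, 256.4, 118.4]
tcp_rot: [-3.14, -0.002, 2.904]
contact_force: [0.9, 0.1, 0.1]
opening: 1.0
grasp_force: 0.0
clock: 2.6
eef_pos: [526.9, 255.9, 121.4]
tcp_rot: [3.141, 0.001, 2.903]
contact_force: [-5.9, -2.4, 27.0]
opening: 0.341
grasp_force: 58.5
clock: 2.9
eef_pos: [527.0, 256.0, 121.5]
tcp_rot: [3.141, 0.001, 2.903]
contact_force: [-1.4, 0.3, 6.5]
opening: 0.336
grasp_force: 58.8
```

```bash
python3 -m crank '[[0,0,-0.01,0,0,0,0.8],[0,0,-0.02,0,0,0,0.8],[0,0,-0.035,0,0,0,0.8],[0,0,-0.055,0,0,0,0.8],[0,0,-0.08,0,0,0,0.8]]' 60
python3 -m crank '[[0,0,0,0,0,0,0.8],[0,0,0,0,0,0,0.8]]'
python3 - <<'E'
from h import *
go(447.5,19.5,130,60)
T=cams.grab_frame("top");S=cams.grab_frame("side")
cv2.imwrite("pics/l.png",np.hstack([T["image"][120:320,100:450],S["image"][60:260,100:400]])[:,:,::-1])
E
```

```text
clock: 3.4
eef_pos: [526.1, 255.5, 201.5]
tcp_rot: [-3.141, -0.001, 2.903]
contact_force: [-0.1, 0.8, -1.8]
opening: 0.337
grasp_force: 59.2
clock: 3.6
eef_pos: [526.7, 255.9, 201.2]
tcp_rot: [3.14, 0.001, 2.903]
contact_force: [-0.6, 0.3, -2.2]
opening: 0.336
grasp_force: 59.3
clock 3.6 at [526.7 255.9 201.2] tooly 76.31 tilt [0.0016 0.0008] F [-0.6  0.3 -2.2] op 0.336 grip 59.3
 shift m [ 0.0211 -0.2485  0.0709] az 0.2847
```

View pics/l.png

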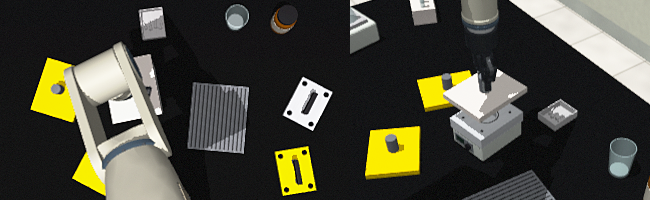

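The cover hangs level in the gripper (side crop about (490,95)) and the flange is exposed below it.

```bash
python3 -m crank '[[0.002,-0.025,0,0,0,0.04,0.8],[0.006,-0.065,0,0,0,0.1,0.8],[0.009,-0.105,0,0,0,0.17,0.8],[0.012,-0.145,0,0,0,0.23,0.8],[0.016,-0.185,0,0,0,0.285,0.8]]'
python3 -c "
from h import *
go(447.5,19.5,60,60)"
```

```text
clock: 4.2
eef_pos: [465.8, 78.4, 199.3]
tcp_rot: [-3.14, -0.001, 2.616]
contact_force: [1.2, -0.8, -1.1]
opening: 0.33
grasp_force: 59.5
clock 4.2 at [465.8  78.4 199.3] tooly 59.88 tilt [-0.0018 -0.0004] F [ 1.2 -0.8 -1.1] op 0.33 grip 59.5
 shift m [-0.0139 -0.0599  0.1393] az -0.0021
```

```bash
python3 -m crank '[[-0.005,-0.025,0.02,0,0,0,0.8],[-0.011,-0.049,0.05,0,0,0,0.8],[-0.0135,-0.059,0.08,0,0,0,0.8],[-0.0135,-0.06,0.095,0,0,0,0.8],[-0.0135,-0.06,0.105,0,0,0,0.8]]'
python3 -m crank '[[0,0,0,0,0,0,0.8],[0,0,0,0,0,0,0.8]]'
python3 - <<'E'
from h import *
go(447.5,19.5,48,60)
T=cams.grab_frame("top");S=cams.grab_frame("side")
cv2.imwrite("pics/m.png",np.hstack([T["image"][120:320,180:480],S["image"][160:360,150:450]])[:,:,::-1])
im=S["image"].astype(int);w=((im.max(2)-im.min(2)<40)&(im.min(2)>175))
E
```

```text
clock: 4.7
eef_pos: [447.2, 20.6, 93.3]
tcp_rot: [-3.14, -0.003, 2.617]
contact_force: [0.8, 0.4, -1.0]
opening: 0.339
grasp_force: 59.6
clock: 4.9
eef_pos: [449.0, 21.4, 95.4]
tcp_rot: [-3.142, -0.0, 2.618]
contact_force: [-0.1, 0.2, -1.6]
opening: 0.333
grasp_force: 59.6
clock 4.9 at [449.   21.4  95.4] tooly 60.01 tilt [-0.0002  0.    ] F [-0.1  0.2 -1.6] op 0.333 grip 59.6
 shift m [ 0.0004 -0.0024  0.0474] az 0.0003
```

View pics/m.png

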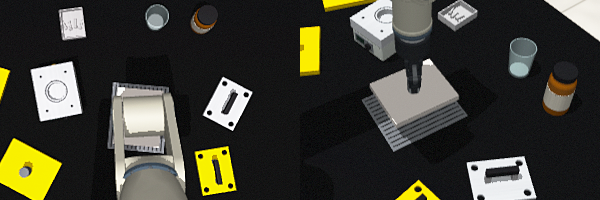

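The cover is level over the mat and parallel to it (side crop about (415,95)). The chamber flange, with its well and four holes, is now in view.

```bash
python3 -m crank '[[0,-0.002,0.015,0,0,0,0.8],[0,-0.002,0.028,0,0,0,0.8],[0,-0.002,0.036,0,0,0,0.8],[0,-0.002,0.041,0,0,0,0.8],[0,-0.002,0.044,0,0,0,0.8]]'
python3 -m crank '[[0,0,0.001,0,0,0,0.8],[0,0,0.002,0,0,0,0.8],[0,0,0.003,0,0,0,0.8]]'
```

```text
clock: 5.5
eef_pos: [448.1, 19.4, 51.3]
tcp_rot: [3.141, 0.0, 2.618]
contact_force: [0.7, 0.7, -1.1]
opening: 0.337
grasp_force: 59.6
clock: 5.8
eef_pos: [448.1, 19.3, 48.5]
tcp_rot: [3.141, 0.0, 2.618]
contact_force: [-0.1, -0.1, -1.4]
opening: 0.333
grasp_force: 59.6
```

```bash
python3 -m crank '[[0,0,0.001,0,0,0,0.8],[0,0,0.002,0,0,0,0.8],[0,0,0.002,0,0,0,0.8]]'
python3 -m crank '[[0,0,0.001,0,0,0,0.8],[0,0,0.001,0,0,0,0.8]]'
```

```text
clock: 6.1
eef_pos: [447.9, 19.3, 46.5]
tcp_rot: [3.141, 0.0, 2.618]
contact_force: [-1.0, -0.0, 1.8]
opening: 0.332
grasp_force: 60.2
clock: 6.3
eef_pos: [448.0, 19.3, 46.4]
tcp_rot: [3.141, 0.0, 2.618]
contact_force: [-5.6, -0.7, 21.5]
opening: 0.336
grasp_force: 62.3
```

```bash
python3 -m crank '[[0,0,-0.001,0,0,0,0.6],[0,0,-0.001,0,0,0,0.4],[0,0,-0.001,0,0,0,0.2],[0,0,-0.001,0,0,0,0],[0,0,-0.001,0,0,0,0]]'
python3 -m crank '[[0,0,-0.01,0,0,0,0],[0,0,-0.03,0,0,0,0],[0,0,-0.06,0,0,0,0],[0,0,-0.1,0,0,0,0],[0,0,-0.15,0,0,0,0]]'
python3 -c "
from h import *
go(486.8,-250,150,61.6)"
```

```text
clock: 6.8
eef_pos: [447.8, 19.3, 46.2]
tcp_rot: [-3.141, -0.0, 2.618]
contact_force: [0.3, 0.6, -0.1]
opening: 1.001
grasp_force: 0.0
clock: 7.3
eef_pos: [446.5, 19.3, 197.4]
tcp_rot: [-3.14, -0.002, 2.618]
contact_force: [1.3, -0.6, 0.6]
opening: 1.006
grasp_force: 0.0
clock 7.3 at [446.5  19.3 197.4] tooly 59.99 tilt [-0.0026 -0.0001] F [ 1.3 -0.6  0.6] op 1.006 grip 0.0
 shift m [-0.1697 -0.2129  0.0473] az -0.0282
```

```bash
python3 -m crank '[[-0.025,-0.033,0,0,0,0,0],[-0.055,-0.07,0,0,0,0,0],[-0.087,-0.109,0,0,0,-0.02,0],[-0.117,-0.147,0,0,0,-0.028,0],[-0.145,-0.182,0,0,0,-0.028,0]]'
python3 -m crank '[[-0.02,-0.024,0.01,0,0,0,0],[-0.025,-0.031,0.02,0,0,0,0],[-0.025,-0.031,0.03,0,0,0,0],[-0.025,-0.031,0.03,0,0,0,0]]'
cat > meas.py <<'E'
from h import *
T=cams.grab_frame("top");S=cams.grab_frame("side")
for f,n,pts in((T,"top",((222,220),(300,250))),(S,"side",((215,190),(245,275)))):
    im=f["image"].astype(int);w=(im.max(2)-im.min(2)<40)&(im.min(2)>(185 if n=="top" else 175))
    try:
        c=blob(w,pts[0]);print(n,"flange",rect(f,c,90));[print("  ",h) for h in holes(f,c,w,90)]
        c=blob(w,pts[1]);print(n,"cover",rect(f,c,19))
    except Exception as e: print(e)
cv2.imwrite("pics/n.png",cv2.resize(np.vstack([T["image"][160:280,190:390],S["image"][140:260,170:370]]),None,fx=2.5,fy=2.5,interpolation=cv2.INTER_CUBIC)[:,:,::-1])
E
python3 meas.py; python3 -c "
from h import *
go(486.8,-250,39,61.6)"
```

```text
clock: 7.8
eef_pos: [482.3, -213.0, 197.2]
tcp_rot: [3.142, 0.001, 2.646]
contact_force: [1.1, -0.3, 0.1]
opening: 1.001
grasp_force: 0.0
clock: 8.2
eef_pos: [488.1, -248.5, 164.8]
tcp_rot: [3.141, -0.004, 2.646]
contact_force: [-0.2, 0.1, 0.3]
opening: 1.003
grasp_force: 0.0
top flange (array([525.3, 255.6]), 150.9, 120.2, 10.49)
   (np.int32(6), array([245. , 191.5]), array([580.6, 229.1]))
   (np.int32(69), array([229.8, 213.1]), array([519.1, 273. ]))
   (np.int32(33), array([243.3, 207.4]), array([534.9, 234.1]))
top cover (array([452.2,  64.8]), 166.8, 51.8, -8.74)
side flange (array([523.9, 255.9]), 150.9, 120.8, 10.6)
   (np.int32(101), array([235. , 172.4]), array([526.1, 264.4]))
   (np.int32(14), array([225.4, 174.6]), array([501.1, 271.6]))
   (np.int32(15), array([246.6, 175.1]), array([545.2, 237.9]))
side cover (array([450.5,  61.3]), 164.4, 52.1, -5.56)
clock 8.3 at [ 489.1 -248.5  166.1] tooly 61.66 tilt [-0.0011  0.0008] F [0.1 0.4 0.4] op 0.999 grip 0.0
 shift m [ 0.0011 -0.0025  0.1271] az 0.0011
```

View pics/n.png

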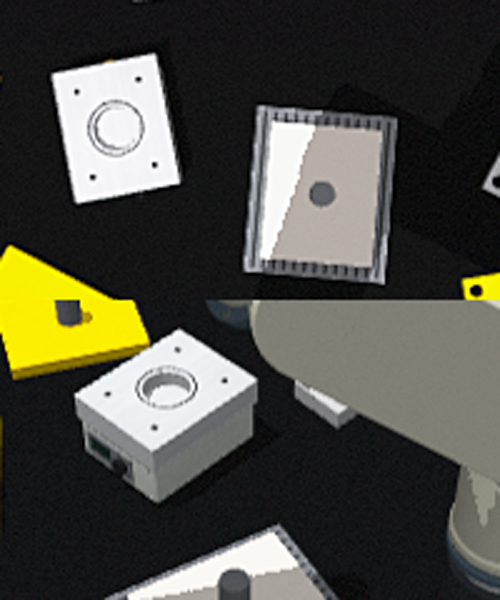

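The cover sits centred and square on the mat (crop (322,195)), and the flange is clear with four dark threads visible. Now the plate grasp.

```bash
python3 -m crank '[[0.001,-0.002,0.03,0,0,0,0],[0.001,-0.002,0.065,0,0,0,0],[0.001,-0.002,0.095,0,0,0,0],[0.001,-0.002,0.115,0,0,0,0],[0.001,-0.002,0.127,0,0,0,0]]'
python3 -m crank '[[0,0,0,0,0,0,0],[0,0,0,0,0,0,0],[0,0,0,0,0,0,0.5],[0,0,0,0,0,0,0.8],[0,0,0,0,0,0,0.95]]' 80
python3 -m crank '[[0,0,0,0,0,0,0.95],[0,0,0,0,0,0,0.95],[0,0,0,0,0,0,0.95]]' 80
```

```text
clock: 8.8
eef_pos: [487.4, -249.8, 38.3]
tcp_rot: [3.142, -0.002, 2.647]
contact_force: [-0.7, -0.3, 0.3]
opening: 1.004
grasp_force: 0.0
clock: 9.3
eef_pos: [488.2, -251.5, 40.1]
tcp_rot: [3.142, 0.001, 2.646]
contact_force: [-0.6, 0.3, -0.1]
opening: 0.51
grasp_force: 0.0
clock: 9.6
eef_pos: [487.9, -251.4, 39.7]
tcp_rot: [-3.142, 0.0, 2.646]
contact_force: [-0.6, 0.5, 4.3]
opening: 0.146
grasp_force: 78.6
```

```bash
python3 -m crank '[[0,0,-0.01,0,0,0,0.95],[0,0,-0.035,0,0,0,0.95],[0,0,-0.07,0,0,0,0.95],[0,0,-0.11,0,0,0,0.95],[0,0,-0.15,0,0,0,0.95]]'
python3 -m crank '[[0,0,-0.01,0,0,0,0.95],[0,0,-0.01,0,0,0,0.95],[0,0,-0.01,0,0,0,0.95]]'
python3 - <<'E'
from h import *
go(524.6,255.7,200,100.55)
T=cams.grab_frame("top");S=cams.grab_frame("side")
cv2.imwrite("pics/p.png",np.hstack([T["image"][130:330,280:530],S["image"][180:420,200:500][:200]])[:,:,::-1])
E
```

```text
clock: 10.1
eef_pos: [487.1, -250.9, 190.9]
tcp_rot: [-3.142, -0.001, 2.646]
contact_force: [1.0, -0.2, -2.7]
opening: 0.15
grasp_force: 78.0
clock: 10.4
eef_pos: [486.9, -250.8, 198.1]
tcp_rot: [-3.142, -0.002, 2.646]
contact_force: [-0.9, 1.4, -3.4]
opening: 0.148
grasp_force: 78.2
clock 10.4 at [ 486.9 -250.8  198.1] tooly 61.59 tilt [-0.0016  0.0008] F [-0.9  1.4 -3.4] op 0.148 grip 78.2
 shift m [ 0.2078  0.4634 -0.0015] az -0.68
```

View pics/p.png

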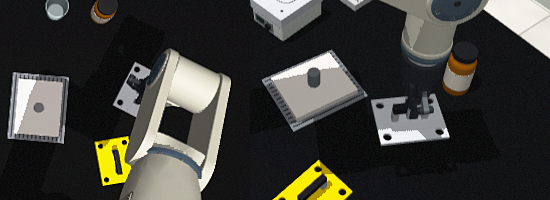

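The plate hangs level by its handle (side crop about (412,120)).

```bash
python3 -m crank '[[0.006,0.014,0,0,0,0,0.95],[0.02,0.044,0,0,0,0,0.95],[0.036,0.08,0,0,0,0,0.95],[0.053,0.119,0,0,0,0,0.95],[0.07,0.156,0,0,0,0,0.95]]'
python3 -m crank '[[0.016,0.036,0,0,0,0,0.95],[0.033,0.073,0,0,0,0,0.95],[0.05,0.11,0,0,0,0,0.95],[0.066,0.147,0,0,0,0,0.95],[0.082,0.183,0,0,0,0,0.95]]'
python3 -m crank '[[0.015,0.033,0,0,0,-0.06,0.95],[0.03,0.066,0,0,0,-0.14,0.95],[0.043,0.095,0,0,0,-0.22,0.95],[0.051,0.114,0,0,0,-0.3,0.95],[0.054,0.122,0,0,0,-0.38,0.95]]'
python3 -m crank '[[0,0,0,0,0,-0.08,0.95],[0,0,0,0,0,-0.16,0.95],[0,0,0,0,0,-0.24,0.95],[0,0,0,0,0,-0.3,0.95],[0,0,0,0,0,-0.3,0.95]]'
python3 -c "
from h import *
go(524.6,255.7,145,100.55)"
```

```text
clock: 11.0
eef_pos: [499.6, -78.4, 198.2]
tcp_rot: [-3.141, -0.002, 2.645]
contact_force: [0.4, 0.1, -2.5]
opening: 0.149
grasp_force: 78.2
clock: 11.5
eef_pos: [514.2, 121.6, 198.2]
tcp_rot: [-3.14, -0.002, 2.646]
contact_force: [0.7, -0.9, -2.3]
opening: 0.152
grasp_force: 78.2
clock: 12.0
eef_pos: [524.7, 254.8, 197.9]
tcp_rot: [-3.141, -0.002, 3.031]
contact_force: [-0.1, -0.7, -1.9]
opening: 0.152
grasp_force: 78.3
clock: 12.5
eef_pos: [524.8, 252.6, 198.0]
tcp_rot: [-3.141, -0.002, -2.956]
contact_force: [0.6, 0.3, -2.2]
opening: 0.149
grasp_force: 78.3
clock 12.5 at [524.8 252.6 198. ] tooly 100.62 tilt [-0.0021 -0.0008] F [ 0.6  0.3 -2.2] op 0.149 grip 78.3
 shift m [-0.0005  0.0031  0.053 ] az 0.0012
```

```bash
python3 -m crank '[[0,0.002,0.01,0,0,0,0.95],[0,0.003,0.022,0,0,0,0.95],[0,0.003,0.034,0,0,0,0.95],[0,0.003,0.04,0,0,0,0.95],[0,0.003,0.043,0,0,0,0.95]]'
python3 -m crank '[[0,0,0,0,0,0,0.95],[0,0,0,0,0,0,0.95],[0,0,0,0,0,0,0.95]]'
python3 - <<'E'
from h import *
go(524.6,255.7,145,100.55)
T=cams.grab_frame("top");S=cams.grab_frame("side")
a=cv2.resize(T["image"][150:270,180:290],None,fx=3.4,fy=4.2*3.4/4.2,interpolation=cv2.INTER_CUBIC)
b=cv2.resize(S["image"][110:230,180:290],None,fx=3.4,fy=3.4,interpolation=cv2.INTER_CUBIC)
cv2.imwrite("pics/q.png",np.hstack([a,b])[:,:,::-1])
E
```

```text
clock: 13.0
eef_pos: [524.8, 254.9, 154.9]
tcp_rot: [-3.141, -0.002, -2.958]
contact_force: [-0.4, -0.3, -2.3]
opening: 0.15
grasp_force: 78.3
clock: 13.3
eef_pos: [525.6, 255.3, 156.8]
tcp_rot: [3.141, 0.001, -2.958]
contact_force: [-0.3, -0.5, -2.7]
opening: 0.148
grasp_force: 78.3
clock 13.3 at [525.6 255.3 156.8] tooly 100.55 tilt [0.0008 0.0004] F [-0.3 -0.5 -2.7] op 0.148 grip 78.3
 shift m [0.001  0.0006 0.0118] az -0.0001
```

View pics/q.png

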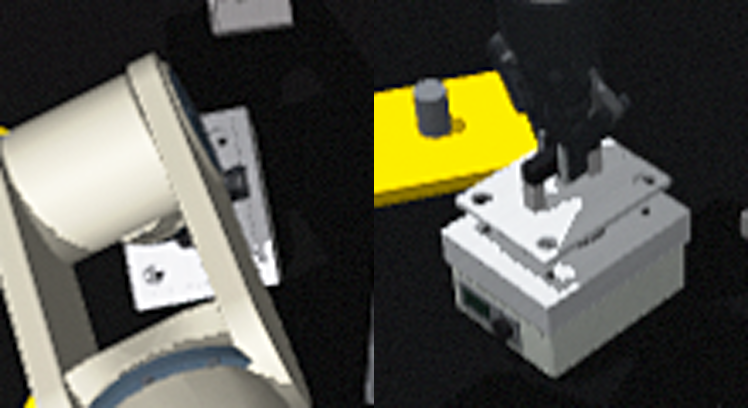

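Side crop: plate parallel to the flange, visible plate holes at (481,199), (547,243) and (648,181). In the top crop, holes are visible at (222,140) and (153,273).

Run:
```python
from h import *
T=cams.grab_frame("top");S=cams.grab_frame("side")
def fit(f,px,z,q):
    p=onz(f,px,z);loc=np.array([[50,36],[-50,36],[-50,-36],[50,-36]])[q]
    M,_=cv2.estimateAffinePartial2D(loc.astype(np.float32),p.astype(np.float32))
    return M[:,2].round(1),round(np.degrees(np.arctan2(M[1,0],M[0,0])),2),round(np.hypot(*M[:,0]),3)
# threads seen in pics/n.png (order: thread 0..3)
t=lambda a,ox,oy,k:(np.array(a)+.5)/k-.5+[ox,oy]
print("threads side",fit(S,t([(178,50),(108,94),(155,128),(225,81)],170,140,2.5),90,[0,1,2,3]))
print("threads top ",fit(T,t([(76,92),(93,177),(155,165),(138,79)],190,160,2.5),90,[0,1,2,3]))
zt=156.8-39.7+6
# plate holes, pics/q.png
print("plate side",fit(S,t([(107,199),(173,243),(274,181)],180,110,3.4),zt,[1,2,3]))
print("plate top ",fit(T,t([(153,273),(222,140)],180,150,3.4),zt,[1,3]))
for f,n in((S,"side"),(T,"top")):
  g=f["image"].min(2).astype(float)
  c,s=np.cos(np.radians(10.55)),np.sin(np.radians(10.55))
  L=np.array([[50,36],[-50,36],[-50,-36],[50,-36]])@np.array([[c,s],[-s,c]])+[525.6,255.3]
  px=pix(f,np.c_[L,np.full(4,zt)]);print(n,"expected",px.round(1).tolist())
```

```text
threads side (array([524.3, 254.5]), np.float64(10.38), np.float64(1.001))
threads top  (array([525. , 255.4]), np.float64(10.99), np.float64(1.003))
plate side (array([522.3, 255.6]), np.float64(11.74), np.float64(0.993))
plate top  (array([524.8, 253.6]), np.float64(8.12), np.float64(0.996))
side expected [[240.6, 149.8], [212.1, 167.5], [231.2, 180.7], [259.7, 162.1]]
top expected [[218.3, 195.0], [224.8, 230.1], [250.2, 225.1], [243.5, 190.0]]
```

```bash
python3 -m crank '[[0,0,0.005,0,0,0,0.95],[0,0,0.009,0,0,0,0.95],[0,0,0.012,0,0,0,0.95],[0,0,0.012,0,0,0,0.95],[0,0,0.012,0,0,0,0.95]]'
python3 -m crank '[[0,0,0,0,0,0,0.95],[0,0,0,0,0,0,0.95],[0,0,0,0,0,0,0.95],[0,0,0,0,0,0,0.95],[0,0,0,0,0,0,0.95]]'
python3 - <<'E'
from h import *
go(524.6,255.2,145,100.6)
S=cams.grab_frame("side");T=cams.grab_frame("top")
b=cv2.resize(S["image"][125:225,180:290],None,fx=7,fy=6*7/6,interpolation=cv2.INTER_CUBIC)[:600]
# crosses: predicted hole tops (red) for plate on target pose, flange-level threads (green)
c,s=np.cos(np.radians(10.6)),np.sin(np.radians(10.6))
L=np.array([[50,36],[-50,36],[-50,-36],[50,-36]])@np.array([[c,s],[-s,c]])+[524.6,255.2]
K=np.array([[65,50],[-65,50],[-65,-50],[65,-50]])@np.array([[c,s],[-s,c]])+[524.6,255.2]
for P,z,col in((L,111,(255,0,0)),(K,111,(0,0,255)),(L,90,(0,255,0))):
    for p in pix(S,np.c_[P,np.full(4,z)]):
        q=((p-[180,125]+.5)*7).astype(int);cv2.drawMarker(b,tuple(int(v) for v in q),col,cv2.MARKER_CROSS,14,1)
cv2.imwrite("pics/z.png",b[:,:,::-1])
E
```

```text
clock: 14.0
eef_pos: [525.2, 255.1, 144.1]
tcp_rot: [-3.141, -0.0, -2.957]
contact_force: [-0.5, -0.1, -2.4]
opening: 0.153
grasp_force: 78.3
clock: 14.5
eef_pos: [525.3, 255.2, 144.3]
tcp_rot: [3.142, 0.0, -2.957]
contact_force: [0.7, 0.5, -3.6]
opening: 0.147
grasp_force: 78.3
clock 14.5 at [525.3 255.2 144.3] tooly 100.55 tilt [0.0001 0.    ] F [ 0.7  0.5 -3.6] op 0.147 grip 78.3
 shift m [ 0.0007  0.0001 -0.0007] az -0.0008
```

View pics/z.png

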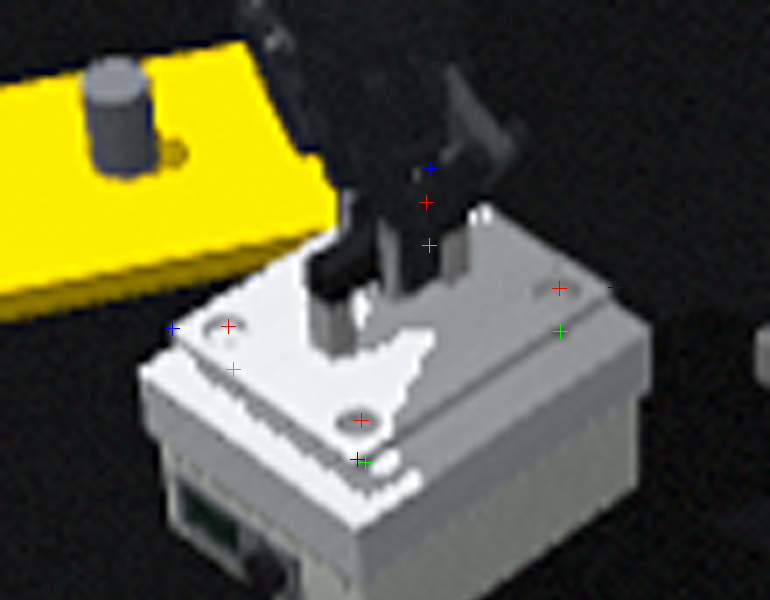

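All visible plate holes and corners lie within about half a pixel of the predicted target pose: red crosses at (228,327), (361,421) and (559,288). The gap to the flange is even, about 15 mm.

```bash
python3 -c "
from rig import sign_off
print(sign_off())"
```

```text
the job is handed in; nothing more can be done
None
```

I put the dust cover knob up in the middle of the mat and let go of it. I handed the job in at about 14.5 s with the plate held level and still, about 15 mm over the flange and its holes in line with the threads to about 1–2 mm by camera; the beaker, jar and screw tray were not touched.

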